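# Open the LED controller's carton and run its key check

### The job

A new sign controller has come in its shipping carton: fold back the two outer flaps, then the two inner flaps, each well past upright so that it stays leaning outwards. Then press the controller's keys all the way down one at a time and let each go: first the large round key, then the long bar key, then the small round key; press no key before all four flaps are open, and never press the square one. Leave all four flaps folded back, and do not push about or knock over the things standing around and in the carton.

Things in the scene. Friction and masses are not known exactly. Their poses are not given: they have to be found in the camera images.
- carton: fixed cardboard carton, 170 (own x) x 190 (own y) x 120 mm high, walls 5 mm; origin at the centre of its underside, z up. In it a grey controller, 120 x 130 mm, centred 20 mm to -y, flat top at 67 mm; on it four white keys in a 2 x 2 grid, 56 mm apart in x, 60 in y, which is where varies; their tops are 81 mm above the carton's underside
- outer_near (a joint): outer flap hinged on the carton's -x side, 4 mm card, 190 mm wide, 70 mm from hinge to free edge; lies over the inner flaps; 30 mm gap between the outer two when shut. Hinge line above that wall's outer face, 128 mm above the carton's underside. Rad: 0 flat shut, 1.57 upright, 3.1 limit (level outwards). Stays where left; starts a little ajar
- outer_far (a joint): outer flap hinged on the carton's +x side, 4 mm card, 190 mm wide, 70 mm from hinge to free edge; lies over the inner flaps; 30 mm gap between the outer two when shut. Hinge line above that wall's outer face, 128 mm above the carton's underside. Rad: 0 flat shut, 1.57 upright, 3.1 limit (level outwards). Stays where left; starts a little ajar
- inner_left (a joint): inner flap hinged on the carton's +y side, 4 mm card, 154 mm wide, stepping down to 100 mm at the free edge, 66 mm from hinge to free edge; lies under the outer flaps; 58 mm gap between the inner two. Hinge line above that wall's outer face, 122 mm above the carton's underside. Rad: 0 flat shut, 1.57 upright, 3.1 limit (level outwards). Stays where left; starts a little ajar
- inner_right (a joint): inner flap hinged on the carton's -y side, 4 mm card, 154 mm wide, stepping down to 100 mm at the free edge, 66 mm from hinge to free edge; lies under the outer flaps; 58 mm gap between the inner two. Hinge line above that wall's outer face, 122 mm above the carton's underside. Rad: 0 flat shut, 1.57 upright, 3.1 limit (level outwards). Stays where left; starts a little ajar
- big_round_key (a joint): large round key, 34 mm across; spring key: 0 released, 0.006 m fully down (about 4.5 N), springs back
- big_round_top (a point): centre of the top face of that key
- bar_key (a joint): long bar key, 40 x 14 mm (long along the carton's x); spring key: 0 released, 0.006 m fully down (about 4.5 N), springs back
- bar_top (a point): centre of the top face of that key
- small_round_key (a joint): small round key, 18 mm across; spring key: 0 released, 0.006 m fully down (about 4.5 N), springs back
- small_round_top (a point): centre of the top face of that key
- square_key (a joint): square key, 24 x 24 mm, NOT to be pressed; spring key: 0 released, 0.006 m fully down (about 4.5 N), springs back
- square_top (a point): centre of the top face of that key
- adapter: black power brick, 100 x 32 x 34 mm, lying in the carton beside the controller (not to be disturbed); origin at the centre of its underside
- jar: small squat white paint jar with green label, 66 mm across, 72 mm high, standing close to one side of the carton; origin at the centre of its underside
- tub: white tub with pink lid, 89 mm across, 105 mm high, standing close to one side of the carton; origin at the centre of its underside
- glue: tall white glue bottle, 56 mm across, 165 mm high, standing off a corner of the carton; origin at the centre of its underside
- thinner: clear bottle with black cap, 56 mm across, 140 mm high, standing off a corner of the carton; origin at the centre of its underside
- parcel: small taped-up parcel, 60 x 90 x 70 mm high, standing close behind the carton; origin at the centre of its underside
- palette: white flower-shaped palette, 150 mm across, 12 mm high, lying away from the carton; origin at the centre of its underside
- sign_letter: blue sign letter, 150 x 110 mm, 30 mm high, lying away from the carton; origin at the centre of its underside bar (its two arms reach to its +y)

How it is judged (in metres and radians):
On the way, in this order (a step that is already met when the one before it is completed fails the run):
1. both outer flaps are folded back past upright (over 1.75 rad) (value of joint each of outer_near, outer_far above 1.75 rad), for 0.1 s.
2. both inner flaps are folded back past upright too (over 1.75 rad) (all of step 1 and value of joint each of inner_left, inner_right above 1.75 rad), for 0.1 s.
3. the large round key is pressed down (over 4.5 of its 6 mm) (value of joint big_round_key above 0.0045 m), for 0.05 s.
4. the long bar key is pressed down (over 4.5 of its 6 mm) (value of joint bar_key above 0.0045 m), for 0.05 s.
5. the small round key is pressed down (over 4.5 of its 6 mm) (value of joint small_round_key above 0.0045 m), for 0.05 s.
At the end, for the whole second after the job is handed in: All four flaps stand folded back past upright (each over 1.75 rad) and all four keys are released (each under 1.5 mm down) (all of step 2 and value of joint each of big_round_key, bar_key, small_round_key, square_key below 0.0015 m); the robot touches nothing.
It fails at once if the square key is pressed (over 3 mm) (value of joint square_key above 0.003 m).
It fails at once if two keys are down at once (each over 3 mm) (value of joint each of big_round_key, bar_key above 0.003 m or value of joint each of big_round_key, small_round_key above 0.003 m or value of joint each of big_round_key, square_key above 0.003 m or value of joint each of bar_key, small_round_key above 0.003 m or value of joint each of bar_key, square_key above 0.003 m or value of joint each of small_round_key, square_key above 0.003 m).
It fails at once if a key is pressed (over 3 mm) while a flap is not yet open (under 1.6 rad) (value of joint any of big_round_key, bar_key, small_round_key, square_key above 0.003 m and value of joint any of outer_near, outer_far, inner_left, inner_right below 1.6 rad).
It fails at once if a thing around or in the carton is pushed more than 25 mm or tipped more than 0.4 rad (distance of any of adapter, jar, tub, glue, thinner, parcel, palette, sign_letter from where it was at the start of the episode above 0.025 m or angle between any of adapter, jar, tub, glue, thinner, parcel, palette, sign_letter's own z axis and vertical above 0.4 rad).
It also fails if it takes over 72 s, if anything falls off the work surface, if the arm or the gripper's body presses on something with over 40 N, if the wrist force passes 120 N, or if a joint passes its speed limit or range.

### The arm

A 7-joint arm with a two-finger parallel gripper is mounted at the origin on the work surface. World frame = base frame: x ahead of the robot, y to its left, z up, the work surface at z = 0. Lengths are in mm, angles in rad, forces in N, time in s.
With the tool pointing down it reaches from about 400 to 875 mm from the base axis. Payload 6.5 kg.
Tool frame: the origin (TCP) lies at the very end of the fingers, on their centre line; the grasp point (between the pads) lies 19 mm behind it; z points along the fingers, y is the line along which they close (so a half turn about z gives the same grasp; the last joint's range is limited). The gripper opens to 88 mm and grips with 3 to 60 N. Pads are 18 mm wide; open, the fingers measure 123 mm over their backs; the gripper's body (75 mm by 187 mm) begins 45 mm behind the grasp point.
Start: joints at [1.105, 0.536, -0.004, 1.538, 0.003, 1.067, -0.071], TCP at [252.996, -598.734, 202.916] pointing down, gripper open.
Joint ranges: [-2.7, 2.7], [-0.37, 2.16], [-1.27, 1.26], [0.24, 2.4], [-1.31, 4.45], [0.19, 1.91], [-2.76, 2.76]. Speed limits (rad/s): [2.39, 2.39, 3.14, 3.14, 3.14, 3.14, 3.14].

### API

Orientations are given as [roll, pitch, yaw] about the fixed x, y, z axes, in that order (R = Rz(yaw) Ry(pitch) Rx(roll)).
In Python, from plant import ctrl gives the robot as it stands.
- The arm moves only by the shell command python3 -m pendant 'ROWS' [OPENING]. ROWS is text: rows parted by semicolons, each of 6 numbers parted by spaces: the shift along the tool's x, y, z normalised to -1 to 1, where 1 is 300 mm, then the turn, a rotation vector about the tool's x, y, z normalised to -1 to 1, where 1 is pi rad. A call has 1 to 10 rows; each row shifts and turns the commanded pose from where the row before left it, along the tool's axes as they then stand; what a row does not reach is not made up. A row lasts 1/10 s, in which the tool goes at most 50 mm and 8.59 degrees, less where a joint would pass 70% of its speed; a pose out of reach is approached as far as the arm can. A call with a number of a shift or a turn outside -1 to 1 is refused whole. A call with a gripper value outside its range is refused whole. OPENING is the opening, from 0 (shut) to 1 (fully open), set as the call begins (- or left out, the last holds). The fingers move at their own pace and stop on an object; the grip force is fixed at half the most. Time passes only in rows, so rows that do not move let the fingers close. It gives the time, the measured TCP pose, the force, the opening and the grip force at its end, in the units of the state.
- ctrl.observe(): the state, without advancing time (a new reading comes with each control period).
- ctrl.snapshot(name): name is "scene" or "top" or "wrist"; returns a dict with "color" (480x640x3 uint8, red, green, blue), "range_z" (480x640 float32, mm along the optical axis (not along the pixel's ray), 0 where there is no reading), "K" (3x3 intrinsics, pixels), "R" (3x3) and "t" (3): a world point X has camera coordinates R X + t. Camera axes: x right, y down, z forward; pixel columns grow to the right and rows downward; lengths in mm; the calibration is good to about 2 mm. A picture is of the moment at which its call begins.
- ctrl.close_job(): hands the job in; it is judged then, once.
Trained networks look in the newest picture that a camera, given by its name, has taken for a name from the list of things; names that differ only in an ending like _2 or _b are one class to them, and where a whole thing is asked for, a point or a joint stands for the part that bears it (a point fixed in the world has none). Each returns a list of dicts, best first, with "confidence" (0 to 1); they miss things now and then, are a little off and sometimes report something else, mostly with a low value. They report only what shows in the picture. A call takes as long as a camera call.
- ctrl.recognise(camera, query): "extent" ([left, top, width, height] in pixels, round what is visible of it).
- ctrl.outline_of(camera, query): "mask" (480x640 bool, what is visible of it) and "extent" ([left, top, width, height] in pixels, round what is visible of it).
- ctrl.landmark_of(camera, query): "pixel" ([column, row] in pixels: a listed point, or the origin of a listed thing).
The state is a dict: "time_s": time; "q": joint angles; "qvel": joint speeds; "effort": joint torques, N m; "tcp_pos": TCP position; "eef_rot": TCP orientation; "force": force on the tool from outside, world axes, zero at the start; "torque": the same for the moment, N m; "width": finger opening in mm; "gripper_force": force on a finger pad.
Only numpy, scipy, OpenCV 4.12 (cv2) and the standard library are available. Lean on these libraries where they do the work, as an engineer would, in place of code of your own. Each camera call takes 0.05 s, during which the arm holds its last target. There are 200 camera calls.

## Working session

There is one attempt and no reset: what is moved stays moved. The work goes in short steps, Python scripts to look and compute and a shell command to move; the robot and the scene stay as the last step left them, time stands still between calls to the robot, and variables do not carry over. Pictures are saved under pics/ and viewed, at most 10 in all, crops included, and the job is handed in when it is done.

```bash
ls; mkdir -p pics
cat > h.py <<'E'
import numpy as np,cv2
from plant import ctrl
def snap(n,f=None):
    s=ctrl.snapshot(n)
    if f: cv2.imwrite('pics/'+f,s['color'][:,:,::-1])
    return s
def world(s,u,v,z=None):
    K,R,t=[np.array(s[k]) for k in('K','R','t')]
    z=s['range_z'][int(round(v)),int(round(u))] if z is None else z
    return R.T@(np.linalg.inv(K)@[u,v,1]*z-t)
def onplane(s,u,v,h):
    K,R,t=[np.array(s[k]) for k in('K','R','t')]
    d=R.T@np.linalg.inv(K)@[u,v,1]; c=-R.T@t
    return c+d*(h-c[2])/d[2]
def cloud(s,m=None):
    z=s['range_z'].copy()
    K,R,t=[np.array(s[k]) for k in('K','R','t')]
    v,u=np.nonzero((z>0) if m is None else (m&(z>0)))
    p=(np.linalg.inv(K)@np.stack([u,v,np.ones_like(u)]))*z[v,u]
    return (R.T@(p-np.array(t)[:,None])).T
E
python3 - <<'E'
from h import *
np.set_printoptions(precision=1,suppress=True)
for c in('scene','top'):
    s=snap(c,c+'1.png'); print(c,-s['R'].T@s['t'])
    np.savez(c+'1.npz',**s)
    for q in['carton','jar','tub','glue','thinner','parcel','palette','sign_letter','outer_near','outer_far']:
        r=ctrl.outline_of(c,q)
        if r:
            P=cloud(s,r[0]['mask']); print(q,round(r[0]['confidence'],2),r[0]['extent'],np.percentile(P,[2,50,98],axis=0).round().tolist() if len(P) else '')
        else: print(q,None)
print(ctrl.observe())
E
```

```text
pics
scene [ 995.1  780.7 1602.5]
carton 0.93 [267.5, 186.8, 85.5, 91.9] [[500.0, -136.0, 14.0], [599.0, -11.0, 132.0], [664.0, 48.0, 166.0]]
jar 0.75 [275.2, 189.3, 17.1, 13.2] [[549.0, -227.0, 64.0], [571.0, -204.0, 72.0], [601.0, -180.0, 83.0]]
tub 0.64 [343.5, 197.7, 33.6, 43.3] [[383.0, -54.0, 7.0], [431.0, 3.0, 103.0], [465.0, 29.0, 114.0]]
glue 0.88 [282.8, 276.3, 22.5, 35.9] [[694.0, 90.0, 12.0], [722.0, 119.0, 104.0], [744.0, 134.0, 168.0]]
thinner 0.7 [362.4, 230.2, 21.9, 36.6] [[401.0, 34.0, 0.0], [449.0, 106.0, 85.0], [468.0, 123.0, 144.0]]
parcel 0.56 [258.0, 247.5, 29.3, 43.3] [[696.0, -52.0, 10.0], [728.0, 6.0, 68.0], [757.0, 38.0, 77.0]]
palette 0.92 [263.4, 118.2, 42.8, 33.7] [[374.0, -521.0, 0.0], [440.0, -454.0, 11.0], [500.0, -391.0, 21.0]]
sign_letter 0.78 [436.0, 333.0, 51.5, 60.6] [[338.0, 462.0, 3.0], [411.0, 499.0, 30.0], [477.0, 573.0, 38.0]]
outer_near 0.61 [268.9, 197.7, 50.2, 62.4] [[600.0, -139.0, 127.0], [631.0, -45.0, 143.0], [662.0, 43.0, 157.0]]
outer_far 0.9 [270.0, 196.7, 49.1, 65.1] [[600.0, -142.0, 125.0], [631.0, -43.0, 142.0], [663.0, 43.0, 157
[... 798 characters left out ...]
 261.0, 45.6, 53.7] [[332.0, 455.0, 1.0], [411.0, 488.0, 32.0], [474.0, 568.0, 37.0]]
outer_near 0.74 [292.5, 228.2, 75.8, 27.4] [[493.0, -143.0, 130.0], [523.0, -52.0, 151.0], [551.0, 40.0, 170.0]]
outer_far 0.86 [294.1, 182.2, 77.7, 29.4] [[599.0, -143.0, 3.0], [630.0, -53.0, 144.0], [688.0, 39.0, 157.0]]
{'time_s': 1.1, 'q': array([ 1.1,  0.5, -0. ,  1.5,  0. ,  1.1, -0.1]), 'qvel': array([-0.,  0.,  0.,  0., -0.,  0.,  0.]), 'effort': array([  0. , -57.1,   1. , -25.2,  -0.1,   0. ,   0. ]), 'tcp_pos': array([ 253. , -598.7,  202.9]), 'eef_rot': array([3.1, 0. , 0.4]), 'force': array([ 0. , -0.5,  0.3]), 'torque': array([-0. ,  0. ,  0.1]), 'gripper_force': 0.0, 'width': 88.330299101676}
```

```bash
python3 - <<'E'
import cv2,numpy as np
a=cv2.imread('pics/top1.png')[140:320,230:420]; b=cv2.imread('pics/scene1.png')[170:330,240:400]
a=cv2.resize(a,(400,400*180//190),interpolation=3);b=cv2.resize(b,(379,379),interpolation=3)
cv2.imwrite('pics/c1.png',np.hstack([a[:378],b[:378]]))
E
cat > fit.py <<'E'
from h import *
s=dict(np.load('top1.npz'))
P=cloud(s); 
m=(P[:,2]>124)&(P[:,2]<185)&(P[:,0]>485)&(P[:,0]<675)&(P[:,1]>-160)&(P[:,1]<58)
Q=P[m]
r=cv2.minAreaRect(Q[:,:2].astype(np.float32)); print(r)
E
python3 fit.py
```

```text
((577.9036254882812, -51.191184997558594), (190.1467742919922, 171.4630584716797), 89.6844253540039)
```

View pics/c1.png

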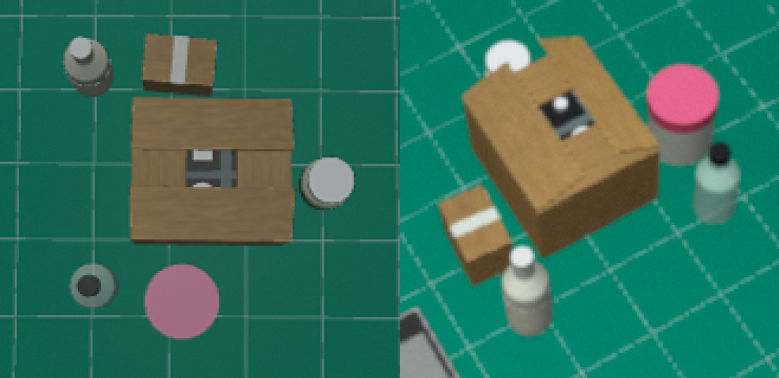

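Run:
```python
from h import *
s=dict(np.load('top1.npz'));P=cloud(s)
print(ctrl.observe()['eef_rot'])
m=(P[:,0]>553)&(P[:,0]<597)&(P[:,1]>-160)&(P[:,1]<58)
Q=P[m]
for y in range(-150,56,8):
    k=abs(Q[:,1]-y)<4
    if k.any(): print(y,k.sum(),np.percentile(Q[k,2],[10,50,90]).round())
m=(P[:,1]>-130)&(P[:,1]<30); Q=P[m]
print('x')
for x in range(484,676,8):
    k=abs(Q[:,0]-x)<4
    if k.any(): print(x,k.sum(),np.percentile(Q[k,2],[10,50,90]).round())
```

```text
[3.14156317e+00 3.90198465e-05 3.99914141e-01]
-150 14 [123. 124. 126.]
-142 49 [123. 126. 128.]
-134 50 [125. 128. 131.]
-126 49 [127. 128. 131.]
-118 48 [128. 130. 132.]
-110 48 [129. 132. 134.]
-102 48 [129. 132. 136.]
-94 65 [132. 135. 138.]
-86 65 [ 71. 135. 138.]
-78 40 [66. 70. 74.]
-70 42 [65. 68. 72.]
-62 39 [67. 70. 73.]
-54 41 [67. 70. 75.]
-46 42 [68. 71. 84.]
-38 43 [66. 72. 83.]
-30 49 [67. 71. 80.]
-22 41 [ 71. 136. 139.]
-14 58 [134. 136. 139.]
-6 51 [132. 135. 138.]
2 48 [131. 133. 135.]
10 48 [129. 131. 135.]
18 58 [129. 131. 134.]
26 53 [126. 128. 132.]
34 48 [124. 128. 131.]
42 31 [123. 126. 128.]
50 25 [-2.  2.  4.]
x
484 174 [-2.  1.  4.]
492 307 [  0.  67. 134.]
500 196 [133. 137. 140.]
508 257 [138. 142. 146.]
516 192 [144. 148. 150.]
524 228 [148. 152. 155.]
532 227 [153. 157. 161.]
540 219 [159. 163. 167.]
548 241 [163. 167. 170.]
556 73 [129. 134. 137.]
564 175 [ 71. 130. 137.]
572 190 [ 68. 129. 135.]
580 199 [ 67. 130. 137.]
588 193 [ 70. 130. 136.]
596 297 [ 71. 133. 157.]
604 274 [ 71. 153. 156.]
612 201 [147. 151. 154.]
620 194 [145. 148. 151.]
628 195 [142. 145. 148.]
636 194 [139. 142. 144.]
644 192 [136. 139. 142.]
652 188 [133. 136. 139.]
660 149 [130. 133. 136.]
```

```bash
python3 -m pendant '0 0 -0.06 0 0 0.0425;0 0 -0.06 0 0 0.0425;0 0 0 0 0 0.0423;0.08 -0.14 0 0 0 0;0.08 -0.14 0 0 0 0;0.08 -0.14 0 0 0 0;0.08 -0.14 0 0 0 0;0.08 -0.14 0 0 0 0;0.08 -0.14 0 0 0 0;0.08 -0.14 0 0 0 0' 0; python3 -m pendant '0.08 -0.14 0 0 0 0;0.08 -0.14 0 0 0 0;0.08 -0.14 0 0 0 0;0.08 -0.14 0 0 0 0;0.08 -0.14 0 0 0 0;0 0 0 0 0 0;0 0 0 0 0 0'
```

```text
time_s: 2.1
tcp_pos: [421.8, -303.1, 239.2]
eef_rot: [3.141, -0.001, -0.0]
force: [0.1, -0.9, 0.3]
width: 10.0
gripper_force: 0.0
time_s: 2.8
tcp_pos: [541.3, -93.7, 238.8]
eef_rot: [-3.142, 0.0, 0.003]
force: [-0.1, -0.5, -0.3]
width: 0.5
gripper_force: 0.0
```

```bash
python3 -m pendant '0.06 -0.07 0 0 0 0;0.06 -0.072 0 0 0 0;0 0 0.1 0 0 0;0 0 0.1 0 0 0;0 0 0.1 0 0 0;0 0 0.09 0 0 0;0 0 0 0 0 0;-0.02 0 0 0 0 0;-0.02 0 0 0 0 0;0 0 0 0 0 0'
```

```text
time_s: 3.8
tcp_pos: [565.0, -52.7, 123.5]
eef_rot: [3.141, -0.002, -0.001]
force: [0.3, 0.1, 0.1]
width: 0.3
gripper_force: 0.0
```

Run:
```python
from h import *
s=snap('top','a.png');snap('scene','b.png')
a=cv2.imread('pics/a.png')[140:320,230:420]; b=cv2.imread('pics/b.png')[170:330,240:400]
a=cv2.resize(a,(400,400*180//190),interpolation=3);b=cv2.resize(b,(379,379),interpolation=3)
cv2.imwrite('pics/c2.png',np.hstack([a[:378],b[:378]]))
```

```text
(no output)
```

View pics/c2.png

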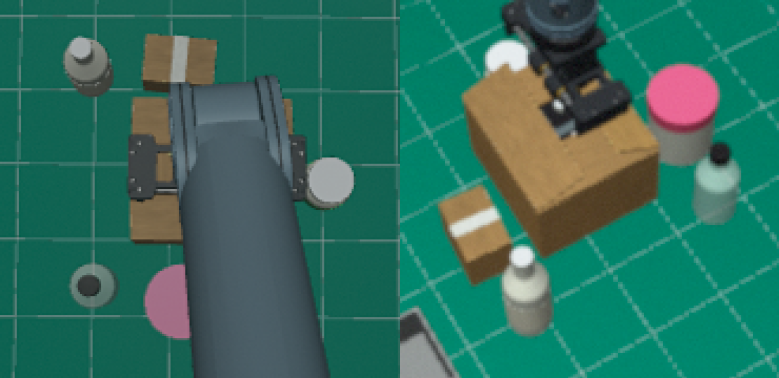

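```bash
python3 -m pendant '-0.015 0 0 0 0 0;-0.0233 0 -0.0367 0 0 0;-0.0233 0 -0.0367 0 0 0;-0.0233 0 -0.0367 0 0 0;-0.04 0 0 0 0 0;-0.05 0 0 0 0 0;-0.05 0 0 0 0 0;-0.05 0 0 0 0 0;-0.05 0 0 0 0 0;0 0 0 0 0 0'; python3 -m pendant '-0.05 0 0 0 0 0;0 0 0 0 0 0'
```

```text
time_s: 4.9
tcp_pos: [464.5, -52.4, 154.4]
eef_rot: [3.141, 0.003, -0.0]
force: [-0.0, -0.0, 0.4]
width: 0.4
gripper_force: 0.0
time_s: 5.1
tcp_pos: [451.2, -52.3, 154.7]
eef_rot: [3.141, 0.002, -0.0]
force: [0.9, 0.1, 0.1]
width: 0.3
gripper_force: 0.0
```

```bash
python3 -m pendant '0.14 0 0 0 0 0;0.14 0 0 0 0 0;0.15 0 0.05 0 0 0;0 0 0.08 0 0 0;0 0 0 0 0 0;0.03 0 0 0 0 0;0.0167 0 -0.04 0 0 0;0.0167 0 -0.04 0 0 0;0.0167 0 -0.04 0 0 0;0.0167 0 -0.04 0 0 0'; python3 -m pendant '0.05 0 0 0 0 0;0.05 0 0 0 0 0;0.05 0 0 0 0 0;0.05 0 0 0 0 0;0.05 0 0 0 0 0;0.05 0 0 0 0 0;0.01 0 0 0 0 0;0 0 0 0 0 0'
```

```text
time_s: 6.1
tcp_pos: [611.6, -52.3, 166.3]
eef_rot: [3.141, -0.002, -0.0]
force: [1.2, -0.1, 0.2]
width: 0.3
gripper_force: 0.0
time_s: 6.9
tcp_pos: [703.8, -52.2, 164.5]
eef_rot: [-3.142, -0.0, -0.0]
force: [0.2, 0.0, -0.3]
width: 0.1
gripper_force: 0.0
```

```bash
python3 -m pendant '-0.14 0 0 0 0 0;-0.14 0 0 0 0 0;-0.14 0 0 0 0 0;0 0 0.07 0 0 0;0 0 0.07 0 0 0;0 0 0.075 0 0 0;0 0 0 0 0 0;0 0 0 0 0 0' ; python3 -m pendant '0 -0.04 -0.01 0 0 0;0 -0.0233 -0.04 0 0 0;0 -0.0133 -0.04 0 0 0;0 -0.0233 -0.04 0 0 0;0 -0.0333 -0.04 0 0 0;0 -0.04 -0.03 0 0 0;0 -0.05 0 0 0 0;0 -0.05 0 0 0 0;0 -0.05 0 0 0 0;0 -0.05 0 0 0 0'; python3 -m pendant '0 -0.05 0 0 0 0;0 -0.02 0 0 0 0;0 0 0 0 0 0'
```

```text
time_s: 7.7
tcp_pos: [577.3, -52.2, 100.1]
eef_rot: [3.142, 0.0, -0.0]
force: [0.4, 0.1, 0.4]
width: 0.6
gripper_force: 0.0
time_s: 8.7
tcp_pos: [577.1, 61.4, 158.8]
eef_rot: [-3.142, 0.001, 0.001]
force: [-0.6, 0.0, -0.8]
width: 0.3
gripper_force: 0.0
time_s: 9.0
tcp_pos: [577.5, 82.2, 159.3]
eef_rot: [-3.141, 0.0, 0.002]
force: [-0.1, -0.2, -0.1]
width: 0.0
gripper_force: 0.0
```

```bash
python3 -m pendant '0 0.15 0 0 0 0;0 0.15 0 0 0 0;0 0.147 0 0 0 0;0 0 0.07 0 0 0;0 0 0.07 0 0 0;0 0 0.057 0 0 0;0 0 0 0 0 0;0 0 0 0 0 0' ; python3 -m pendant '0 0.04 -0.01 0 0 0;0 0.0233 -0.04 0 0 0;0 0.0133 -0.04 0 0 0;0 0.0233 -0.04 0 0 0;0 0.0333 -0.04 0 0 0;0 0.04 -0.03 0 0 0;0 0.05 0 0 0 0;0 0.05 0 0 0 0;0 0.05 0 0 0 0;0 0.05 0 0 0 0'; python3 -m pendant '0 0.05 0 0 0 0;0 0.03 0 0 0 0;0 0 0 0 0 0'; python3 -m pendant '0 -0.15 -0.05 0 0 0;0 -0.15 -0.05 0 0 0;0 -0.15 -0.07 0 0 0;-0.05 0 -0.1 0 0 0;-0.15 0 -0.05 0 0 0;-0.1 0 -0.05 0 0 0;0 0 0 0 0 0;0 0 0 0 0 0'
```

```text
time_s: 9.8
tcp_pos: [577.6, -54.0, 100.6]
eef_rot: [3.141, 0.0, -0.001]
force: [0.3, 0.1, 0.3]
width: 0.4
gripper_force: 0.0
time_s: 10.8
tcp_pos: [577.0, -166.8, 159.7]
eef_rot: [-3.141, 0.001, -0.001]
force: [0.4, 0.4, 0.1]
width: 0.6
gripper_force: 0.0
time_s: 11.1
tcp_pos: [577.3, -191.3, 160.1]
eef_rot: [3.141, 0.0, -0.003]
force: [-0.4, -0.0, 0.2]
width: 0.5
gripper_force: 0.0
time_s: 11.9
tcp_pos: [487.9, -53.7, 271.9]
eef_rot: [3.142, -0.002, 0.001]
force: [0.5, 0.3, -0.7]
width: 0.5
gripper_force: 0.0
```

```bash
cat > look.py <<'E'
from h import *
np.set_printoptions(precision=1,suppress=True)
ims=[]
for c in('wrist','scene','top'):
    s=snap(c,c+'3.png'); np.savez(c+'3.npz',**s); print(c,-s['R'].T@s['t'])
    for q in['big_round_top','bar_top','small_round_top','square_top']:
        r=ctrl.landmark_of(c,q)
        for d in r[:2]: print(q,round(d['confidence'],2),np.array(d['pixel']),'plane81',onplane(s,*d['pixel'],81),'depth',world(s,*d['pixel']))
a=cv2.imread('pics/wrist3.png');b=cv2.imread('pics/scene3.png')[170:330,240:400]
cv2.imwrite('pics/c3.png',np.hstack([cv2.resize(a,(500,375)),cv2.resize(b,(300,375),interpolation=3)]))
E
python3 look.py
```

```text
wrist [553.7 -53.1 454.3]
big_round_top 0.98 [304.5 146.8] plane81 [549.8 -38.8  81. ] depth [549.8 -38.8  81.8]
square_top 0.51 [305.8  84. ] plane81 [606.5 -40.5  81. ] depth [597.1 -42.8 147.7]
scene [ 995.1  780.7 1602.5]
small_round_top 0.56 [303.8 215.2] plane81 [564.2 -99.9  81. ] depth [ 562.  -104.4   73.1]
top [ 438.2  -15.6 1299.1]
```

View pics/c3.png

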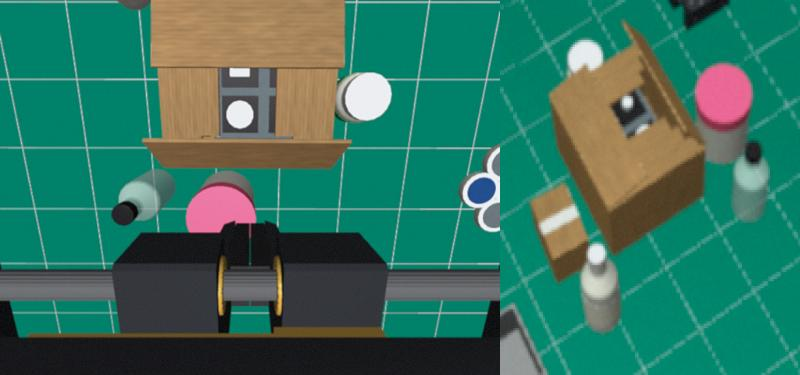

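Run:
```python
from h import *
for c in('wrist','top'):
    s=dict(np.load(c+'3.npz'));P=cloud(s);print(c)
    Q=P[(P[:,1]>-130)&(P[:,1]<30)&(P[:,2]>115)&(P[:,2]<215)]
    print([(x,int(k.sum()),np.percentile(Q[k,2],[10,90]).round().tolist()) for x in range(420,700,8) for k in [abs(Q[:,0]-x)<4] if k.any()])
    Q=P[(P[:,0]>553)&(P[:,0]<590)&(P[:,2]>60)&(P[:,2]<215)]
    print([(x,int(k.sum()),np.percentile(Q[k,2],[10,90]).round().tolist()) for x in range(-220,120,8) for k in [abs(Q[:,1]-x)<4] if k.any()])
```

```text
wrist
[(492, 574, [131.0, 137.0]), (500, 1180, [139.0, 149.0]), (508, 1510, [151.0, 163.0]), (516, 1721, [166.0, 177.0]), (524, 2249, [132.0, 189.0]), (532, 1805, [129.0, 189.0]), (540, 1145, [128.0, 135.0]), (548, 1167, [128.0, 135.0]), (556, 1161, [128.0, 135.0]), (564, 1177, [128.0, 135.0]), (572, 1198, [128.0, 135.0]), (580, 1243, [128.0, 135.0]), (588, 1260, [128.0, 135.0]), (596, 2277, [130.0, 149.0]), (604, 2238, [145.0, 148.0]), (612, 2241, [143.0, 145.0]), (620, 2278, [141.0, 143.0]), (628, 2276, [139.0, 141.0]), (636, 2273, [137.0, 139.0]), (644, 2285, [135.0, 137.0]), (652, 2264, [132.0, 135.0]), (660, 905, [131.0, 133.0])]
[(-220, 324, [72.0, 74.0]), (-212, 316, [72.0, 74.0]), (-204, 334, [72.0, 74.0]), (-196, 318, [72.0, 74.0]), (-188, 330, [72.0, 74.0]), (-180, 348, [70.0, 73.0]), (-172, 176, [61.0, 73.0]), (-148, 114, [124.0, 125.0]), (-140, 418, [125.0, 127.0]), (-132, 422, [126.0, 128.0]), (-124, 429, [127.0, 129.0]), (-116, 433, [128.0, 131.0]), (-108, 438, [130.0, 132.0]), (-100, 446, [131.0, 133.0]), (-92, 450, [132.0, 135.0]), (-84, 684, [69.0, 136.0]), (-76, 313
[... 605 characters left out ...]
]), (564, 36, [128.0, 134.0]), (572, 36, [126.0, 135.0]), (580, 37, [126.0, 134.0]), (588, 43, [128.0, 135.0]), (596, 101, [129.0, 151.0]), (604, 195, [145.0, 150.0]), (612, 202, [143.0, 148.0]), (620, 198, [140.0, 145.0]), (628, 203, [138.0, 143.0]), (636, 189, [136.0, 142.0]), (644, 193, [133.0, 139.0]), (652, 188, [132.0, 137.0]), (660, 150, [129.0, 135.0])]
[(-220, 42, [71.0, 77.0]), (-212, 42, [70.0, 77.0]), (-204, 42, [71.0, 76.0]), (-196, 42, [70.0, 76.0]), (-188, 40, [71.0, 77.0]), (-180, 32, [70.0, 76.0]), (-4, 4, [132.0, 136.0]), (4, 45, [130.0, 136.0]), (12, 43, [129.0, 135.0]), (20, 45, [127.0, 133.0]), (28, 50, [125.0, 131.0]), (36, 52, [124.0, 130.0]), (44, 15, [124.0, 130.0])]
```

```bash
python3 -m pendant '0.14 0 0 0 0 0;0.12 0 0 0 0 0;0 0 0.14 0 0 0;0 0 0.14 0 0 0;0 0 0.14 0 0 0;0 0 0 0 0 0;-0.05 0 0 0 0 0;-0.05 0 0 0 0 0;-0.05 0 0 0 0 0;0 0 0 0 0 0'
cat > look2.py <<'E'
from h import *
import sys
n=sys.argv[1]; np.set_printoptions(precision=1,suppress=True)
w=snap('wrist','w.png');np.savez('w.npz',**w);s=snap('scene','b.png');np.savez('s.npz',**s)
a=cv2.imread('pics/w.png');b=cv2.imread('pics/b.png')[170:330,240:400]
cv2.imwrite('pics/'+n,np.hstack([cv2.resize(a,(440,375)),cv2.resize(b,(355,375),interpolation=3)]))
E
python3 look2.py c4.png
```

```text
time_s: 13.65
tcp_pos: [520.5, -54.5, 147.5]
eef_rot: [3.141, -0.002, -0.0]
force: [0.9, 0.7, 0.1]
width: 0.2
gripper_force: 0.0
```

View pics/c4.png

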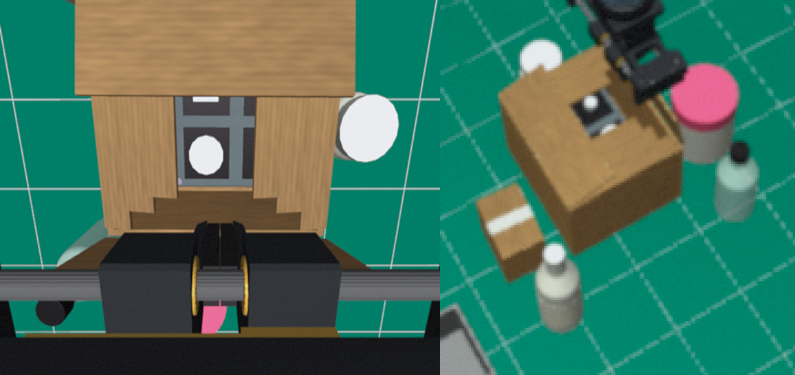

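```bash
cat > ang.py <<'E'
from h import *
# flap angles from scene+top+wrist clouds
def run():
    out={}
    for c in('scene','wrist','top'):
        s=snap(c);P=cloud(s)
        res={}
        for n,ax,h,sg,hz,oc,ow in[('near',0,493,1,128,-51,90),('far',0,663,-1,128,-51,90),('left',1,44,-1,122,578,45),('right',1,-146,1,122,578,45)]:
            o=1-ax
            a=(P[:,ax]-h)*sg; b=P[:,2]-hz-2
            r=np.hypot(a,b)
            m=(abs(P[:,o]-oc)<ow)&(r>25)&(r<72)&(b>-3)
            if n in('near','far'): m&=abs(P[:,o]-oc)>40
            th=np.arctan2(b[m],a[m])
            H,_=np.histogram(th,np.arange(0,3.3,.1))
            i=np.argsort(-H)[:3]; res[n]=[(round(.1*k+.05,2),int(H[k])) for k in i]
        print(c,res)
run()
E
python3 ang.py
python3 -m pendant '-0.05 0 0 0 0 0;-0.05 0 0 0 0 0;0 0 0 0 0 0'; python3 ang.py
```

```text
scene {'near': [(np.float64(0.05), 148), (np.float64(0.15), 41), (np.float64(1.35), 35)], 'far': [(np.float64(0.25), 223), (np.float64(0.35), 120), (np.float64(0.15), 88)], 'left': [(np.float64(0.15), 110), (np.float64(0.25), 103), (np.float64(0.35), 63)], 'right': [(np.float64(0.15), 114), (np.float64(0.25), 83), (np.float64(0.35), 48)]}
wrist {'near': [(np.float64(0.05), 6118), (np.float64(1.35), 1063), (np.float64(0.15), 155)], 'far': [(np.float64(0.25), 19832), (np.float64(0.35), 1315), (np.float64(0.05), 846)], 'left': [(np.float64(0.15), 6348), (np.float64(0.25), 3111), (np.float64(0.35), 2069)], 'right': [(np.float64(0.15), 8412), (np.float64(0.35), 2109), (np.float64(0.45), 1499)]}
top {'near': [(np.float64(0.05), 67), (np.float64(0.15), 23), (np.float64(1.45), 14)], 'far': [(np.float64(0.25), 182), (np.float64(0.35), 174), (np.float64(0.05), 27)], 'left': [(np.float64(0.25), 92), (np.float64(0.15), 53), (np.float64(0.55), 35)], 'right': [(np.float64(1.35), 2), (np.float64(1.45), 2), (np.float64(0.05), 0)]}
time_s: 14.2
tcp_pos: [489.6, -54.3, 145.3]
eef_rot: [3.141, 0.001, -
[... 392 characters left out ...]
47)]}
wrist {'near': [(np.float64(0.05), 7102), (np.float64(1.85), 5339), (np.float64(0.15), 202)], 'far': [(np.float64(0.25), 12180), (np.float64(0.05), 1528), (np.float64(0.35), 62)], 'left': [(np.float64(0.15), 7329), (np.float64(0.25), 3636), (np.float64(0.35), 1847)], 'right': [(np.float64(0.15), 9981), (np.float64(0.35), 1879), (np.float64(0.45), 1445)]}
top {'near': [(np.float64(0.05), 108), (np.float64(1.85), 20), (np.float64(0.15), 12)], 'far': [(np.float64(0.25), 400), (np.float64(0.35), 250), (np.float64(0.05), 49)], 'left': [(np.float64(0.25), 160), (np.float64(0.35), 103), (np.float64(0.15), 78)], 'right': [(np.float64(0.35), 63), (np.float64(0.45), 52), (np.float64(0.25), 48)]}
```

```bash
python3 -m pendant '-0.05 0 0 0 0 0;-0.05 0 0 0 0 0;0 0 0 0 0 0'; python3 ang.py|grep scene|cut -c1-150;python3 -m pendant '0.14 0 0 0 0 0;0.1 0 0 0 0 0;0 0 0 0 0 0';  python3 ang.py|grep scene|cut -c1-150
```

```text
time_s: 14.65
tcp_pos: [459.9, -54.3, 145.2]
eef_rot: [3.141, 0.001, -0.0]
force: [0.1, -0.1, -0.6]
width: 0.3
gripper_force: 0.0
scene {'near': [(np.float64(0.05), 160), (np.float64(2.25), 139), (np.float64(2.35), 107)], 'far': [(np.float64(0.25), 212), (np.float64(0.35), 135), 
time_s: 15.1
tcp_pos: [537.4, -53.8, 145.6]
eef_rot: [-3.141, -0.004, 0.0]
force: [-0.6, 0.4, -0.5]
width: 0.2
gripper_force: 0.0
scene {'near': [(np.float64(0.05), 126), (np.float64(2.25), 116), (np.float64(2.35), 95)], 'far': [(np.float64(0.25), 208), (np.float64(0.35), 135), (
```

```bash
python3 -m pendant '0.06 0 0.03 0 0 0;0.06 0 0.03 0 0 0;0.04 0 0 0 0 0;0 0 0 0 0 0;0.03 0 0 0 0 0;0.03 0 0 0 0 0;0.03 0 0 0 0 0;0 0 0 0 0 0'; python3 ang.py|grep -v top;python3 -m pendant '0.03 0 0 0 0 0;0.03 0 0 0 0 0;0.03 0 0 0 0 0;0 0 0 0 0 0';  python3 ang.py|grep -v top
```

```text
time_s: 16.05
tcp_pos: [608.9, -54.2, 127.5]
eef_rot: [-3.141, -0.001, -0.0]
force: [0.1, -0.6, 0.0]
width: 0.5
gripper_force: 0.0
scene {'near': [(np.float64(2.25), 189), (np.float64(2.35), 135), (np.float64(0.05), 94)], 'far': [(np.float64(0.25), 152), (np.float64(0.35), 104), (np.float64(0.15), 55)], 'left': [(np.float64(0.15), 99), (np.float64(0.25), 94), (np.float64(0.35), 54)], 'right': [(np.float64(0.15), 14), (np.float64(0.45), 9), (np.float64(0.25), 8)]}
wrist {'near': [(np.float64(0.05), 0), (np.float64(0.15), 0), (np.float64(0.25), 0)], 'far': [(np.float64(0.25), 16744), (np.float64(0.35), 891), (np.float64(0.15), 2)], 'left': [(np.float64(0.35), 1483), (np.float64(0.45), 929), (np.float64(0.55), 662)], 'right': [(np.float64(0.35), 1480), (np.float64(0.45), 946), (np.float64(0.55), 631)]}
time_s: 16.6
tcp_pos: [636.1, -54.1, 127.3]
eef_rot: [-3.141, -0.001, 0.0]
force: [-0.6, 0.3, -0.3]
width: 0.5
gripper_force: 0.0
scene {'near': [(np.float64(2.25), 179), (np.float64(2.35), 157), (np.float64(0.05), 140)], 'far': [(np.float64(0.25), 123), (np.float64(0.35), 55), (np.float64(0.15), 47)], 'left': [(np.float64(0.15), 96), (np.float64(0.25), 96), (np.float64(0.35), 50)], 'right': [(np.float64(0.15), 69), (np.float64(0.25), 34), (np.float64(0.05), 21)]}
wrist {'near': [(np.float64(0.05), 0), (np.float64(0.15), 0), (np.float64(0.25), 0)], 'far': [(np.float64(0.25), 6221), (np.float64(0.35), 609), (np.float64(0.15), 0)], 'left': [(np.float64(0.75), 68), (np.float64(0.65), 35), (np.float64(0.85), 29)], 'right': [(np.float64(0.75), 3), (np.float64(0.85), 2), (np.float64(0.25), 0)]}
```

```bash
python3 look2.py c5.png
```

```text
(no output)
```

View pics/c5.png

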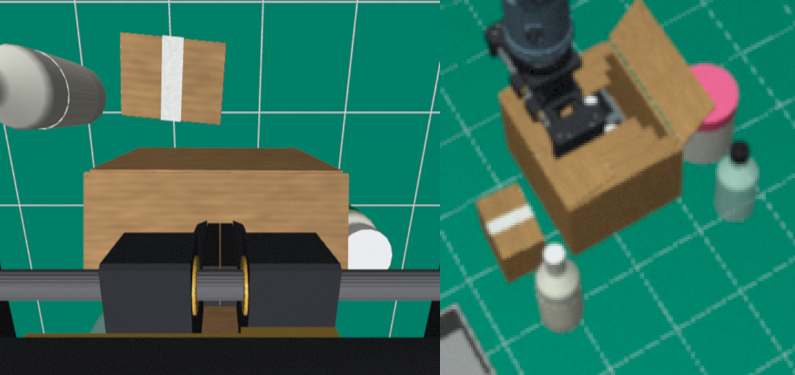

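Run:
```python
from h import *
np.set_printoptions(precision=0,suppress=True,linewidth=200)
w=dict(np.load('w.npz'));print(ctrl.observe()['tcp_pos'])
K,R,t=w['K'],w['R'],w['t']
p=ctrl.observe()['tcp_pos'];c=K@(R@p+t);print('tcp px',c/c[2]);print('cam z axis',R[2], 'pos',-R.T@t)
for v in range(276,420,8):
    print(v,[world(w,u,v).round().astype(int).tolist() for u in(300,312,320,332,345)])
```

```text
[634. -54. 127.]
tcp px [320. 274.   1.]
cam z axis [-0. -0. -1.] pos [701. -54. 309.]
276 [[637, -44, 136], [637, -50, 137], [637, -54, 137], [637, -60, 138], [637, -66, 136]]
284 [[644, -46, 165], [633, -50, 139], [633, -54, 138], [633, -60, 139], [644, -64, 166]]
292 [[644, -46, 173], [642, -51, 170], [630, -54, 140], [642, -59, 170], [644, -64, 174]]
300 [[643, -46, 179], [642, -51, 177], [625, -54, 140], [643, -59, 179], [644, -63, 181]]
308 [[643, -47, 186], [642, -51, 185], [622, -54, 141], [642, -58, 185], [644, -63, 189]]
316 [[643, -47, 192], [643, -51, 192], [629, -54, 164], [643, -58, 192], [643, -63, 192]]
324 [[643, -47, 198], [642, -51, 197], [625, -54, 164], [643, -58, 198], [642, -62, 197]]
332 [[643, -48, 203], [642, -51, 203], [611, -54, 145], [642, -58, 202], [644, -62, 206]]
340 [[642, -48, 208], [643, -52, 209], [606, -54, 145], [642, -58, 207], [644, -61, 211]]
348 [[660, -50, 241], [660, -52, 241], [660, -54, 242], [660, -56, 241], [660, -59, 242]]
356 [[660, -50, 244], [659, -52, 243], [659, -54, 243], [659, -56, 243], [659, -59, 243]]
364 [[658, -50, 244], [658, -52, 244], [658, -54, 245], [658, -56, 245], [659, -59, 245]]
372 [[657, -50, 246], [657, -52, 245], [657, -54, 246], [657, -56, 245], [656, -59, 245]]
380 [[655, -50, 245], [655, -52, 245], [655, -54, 245], [655, -56, 245], [655, -59, 245]]
388 [[626, -48, 209], [626, -51, 208], [522, -54, 68], [626, -58, 208], [630, -61, 214]]
396 [[498, -38, 46], [499, -48, 47], [498, -54, 45], [497, -64, 45], [628, -61, 214]]
404 [[499, -38, 57], [499, -48, 56], [498, -54, 56], [498, -64, 56], [625, -61, 215]]
412 [[498, -39, 64], [498, -48, 65], [498, -54, 65], [499, -64, 66], [498, -74, 64]]
```

Run:
```python
from h import *
w=dict(np.load('w.npz'));print(w['K'].round(1).tolist())
P=cloud(w)
# finger points: near TCP laterally, above flap plane
flap=128+(663-P[:,0])*0.29
m=(abs(P[:,1]+54)<30)&(P[:,0]>600)&(P[:,0]<650)&(P[:,2]>flap+8)&(P[:,2]<215)
Q=P[m];print(m.sum())
for a in range(140,215,5):
    k=(Q[:,2]>=a)&(Q[:,2]<a+5)
    if k.any(): print(a,k.sum(),Q[k].min(0).round(),Q[k].max(0).round())
# same in scene view
s=dict(np.load('s.npz'));P=cloud(s)
m=(abs(P[:,1]+54)<60)&(P[:,0]>590)&(P[:,0]<675)&(P[:,2]>155)&(P[:,2]<260);Q=P[m];
for a in range(155,260,8):
    k=(Q[:,2]>=a)&(Q[:,2]<a+8)
    if k.any(): print('s',a,k.sum(),Q[k].min(0).round(),Q[k].max(0).round())
```

```text
[[372.2, 0.0, 319.6], [0.0, 372.2, 242.7], [0.0, 0.0, 1.0]]
4234
160 111 [625. -64. 162.] [644. -44. 165.]
165 273 [625. -68. 165.] [645. -40. 170.]
170 348 [642. -68. 170.] [645. -40. 175.]
175 370 [642. -68. 175.] [645. -39. 180.]
180 455 [632. -66. 180.] [645. -41. 185.]
185 433 [633. -66. 185.] [645. -42. 190.]
190 407 [640. -65. 190.] [645. -43. 195.]
195 399 [641. -65. 195.] [645. -43. 200.]
200 452 [642. -64. 200.] [645. -43. 205.]
205 876 [624. -63. 205.] [645. -45. 210.]
210 110 [623. -63. 210.] [645. -45. 215.]
s 155 1 [644. -61. 161.] [644. -61. 161.]
s 163 3 [643. -56. 166.] [644. -43. 171.]
s 171 1 [646. -39. 173.] [646. -39. 173.]
s 187 2 [626. -37. 190.] [629. -37. 193.]
s 195 4 [624. -40. 195.] [643. -34. 203.]
s 219 3 [622. -25. 223.] [634. -23. 227.]
s 227 17 [600. -82. 229.] [668. -21. 235.]
s 235 44 [ 599. -113.  236.] [669.  -5. 243.]
s 243 91 [ 600. -109.  243.] [669.  -1. 251.]
s 251 48 [603. -83. 251.] [670.  -3. 259.]
s 259 2 [ 622. -109.  260.] [656.  -9. 260.]
```

```bash
python3 -m pendant '-0.1 0 0 0 0 0;-0.09 0 0 0 0 0;0 0 0.08 0 0 0;0 0 0.08 0 0 0;0 0 0 0 0 0;0.02 0 0 0 0 0;0.02 0 -0.02 0 0 0;0.0133 0 -0.033 0 0 0;0.0167 0 -0.033 0 0 0;0.02 0 -0.033 0 0 0';python3 -m pendant '0.03 0 -0.02 0 0 0;0.04 0 0 0 0 0;0 0 0 0 0 0'; python3 ang.py
```

```text
time_s: 17.85
tcp_pos: [605.7, -54.3, 116.9]
eef_rot: [3.141, -0.001, -0.0]
force: [0.3, 0.8, -1.2]
width: 0.6
gripper_force: 0.2
time_s: 18.15
tcp_pos: [628.3, -54.1, 122.2]
eef_rot: [-3.141, -0.004, 0.0]
force: [-0.3, 1.2, 0.1]
width: 0.6
gripper_force: 0.0
scene {'near': [(np.float64(2.25), 185), (np.float64(2.35), 154), (np.float64(0.05), 122)], 'far': [(np.float64(1.25), 99), (np.float64(1.35), 98), (np.float64(0.05), 80)], 'left': [(np.float64(0.25), 137), (np.float64(0.15), 136), (np.float64(0.05), 54)], 'right': [(np.float64(0.15), 55), (np.float64(0.25), 25), (np.float64(0.05), 17)]}
wrist {'near': [(np.float64(0.05), 0), (np.float64(0.15), 0), (np.float64(0.25), 0)], 'far': [(np.float64(1.25), 19881), (np.float64(1.35), 2044), (np.float64(1.15), 1)], 'left': [(np.float64(0.05), 0), (np.float64(0.15), 0), (np.float64(0.25), 0)], 'right': [(np.float64(0.05), 0), (np.float64(0.15), 0), (np.float64(0.25), 0)]}
top {'near': [(np.float64(2.25), 209), (np.float64(0.05), 173), (np.float64(0.15), 60)], 'far': [(np.float64(0.05), 103), (np.float64(0.15), 20), (np.float64(1.25), 18)], 'left': [(np.float64(0.25), 282), (np.float64(0.15), 185), (np.float64(0.35), 38)], 'right': [(np.float64(0.05), 0), (np.float64(0.15), 0), (np.float64(0.25), 0)]}
```

```bash
python3 -m pendant '0.05 0 0 0 0 0;0.05 0 0 0 0 0;0.05 0 0 0 0 0;0.05 0 0 0 0 0;0.05 0 0 0 0 0;0 0 0 0 0 0;-0.14 0 0 0 0 0;-0.14 0 0 0 0 0;-0.137 0 0 0 0 0;0 0 0 0 0 0';python3 ang.py; python3 -m pendant '0 0 0.08 0 0 0;0 0 0.08 0 0 0;0 0 0 0 0 0;0 -0.03 0 0 0 0;0 -0.025 -0.02 0 0 0;0 -0.0133 -0.04 0 0 0;0 -0.02 -0.04 0 0 0;0 -0.0267 -0.04 0 0 0;0 -0.03 -0.03 0 0 0;0 0 0 0 0 0';python3 ang.py
```

```text
time_s: 19.3
tcp_pos: [567.4, -54.9, 119.7]
eef_rot: [3.141, 0.009, -0.0]
force: [0.2, 0.4, 0.9]
width: 0.5
gripper_force: 0.0
scene {'near': [(np.float64(2.25), 184), (np.float64(2.35), 144), (np.float64(0.05), 74)], 'far': [(np.float64(2.65), 239), (np.float64(0.05), 156), (np.float64(2.75), 83)], 'left': [(np.float64(0.15), 136), (np.float64(0.25), 127), (np.float64(0.05), 50)], 'right': [(np.float64(0.15), 91), (np.float64(0.25), 57), (np.float64(0.05), 37)]}
wrist {'near': [(np.float64(0.05), 176), (np.float64(0.15), 0), (np.float64(0.25), 0)], 'far': [(np.float64(0.05), 8632), (np.float64(2.65), 3469), (np.float64(2.55), 626)], 'left': [(np.float64(0.15), 7524), (np.float64(0.25), 2447), (np.float64(0.05), 0)], 'right': [(np.float64(0.15), 9529), (np.float64(0.25), 555), (np.float64(0.05), 4)]}
top {'near': [(np.float64(2.25), 210), (np.float64(0.05), 124), (np.float64(0.15), 49)], 'far': [(np.float64(2.65), 403), (np.float64(2.55), 169), (np.float64(0.05), 73)], 'left': [(np.float64(0.25), 151), (np.float64(0.15), 90), (np.float64(0.35), 9)], 'right': [(np.float64(0.05), 0), (
[... 495 characters left out ...]
loat64(0.05), 33)]}
wrist {'near': [(np.float64(0.05), 1357), (np.float64(0.15), 0), (np.float64(0.25), 0)], 'far': [(np.float64(2.65), 6776), (np.float64(0.05), 3854), (np.float64(0.75), 925)], 'left': [(np.float64(1.05), 4124), (np.float64(0.95), 569), (np.float64(0.75), 215)], 'right': [(np.float64(0.15), 10826), (np.float64(0.25), 597), (np.float64(0.05), 4)]}
top {'near': [(np.float64(2.25), 143), (np.float64(0.05), 109), (np.float64(2.35), 54)], 'far': [(np.float64(2.65), 445), (np.float64(2.55), 168), (np.float64(0.05), 54)], 'left': [(np.float64(0.05), 0), (np.float64(0.15), 0), (np.float64(0.25), 0)], 'right': [(np.float64(0.25), 68), (np.float64(0.15), 56), (np.float64(0.35), 20)]}
```

```bash
python3 -m pendant '0 -0.05 0 0 0 0;0 -0.05 0.02 0 0 0;0 -0.05 0.02 0 0 0;0 -0.05 0 0 0 0;0 -0.05 0 0 0 0;0 -0.03 0 0 0 0;0 0 0 0 0 0;0 0.15 0 0 0 0;0 0.15 0 0 0 0;0 0.13 0 0 0 0';python3 -m pendant '0 0 0.08 0 0 0;0 0 0.07 0 0 0;0 0 0 0 0 0;0 0.03 0 0 0 0;0 0.025 -0.02 0 0 0;0 0.0133 -0.04 0 0 0;0 0.02 -0.04 0 0 0;0 0.0267 -0.04 0 0 0;0 0.03 -0.03 0 0 0;0 0 0 0 0 0';python3 ang.py
```

```text
time_s: 21.6
tcp_pos: [575.3, -58.8, 112.2]
eef_rot: [3.14, -0.0, -0.001]
force: [0.2, -0.1, -0.3]
width: 0.4
gripper_force: 0.0
time_s: 22.6
tcp_pos: [576.8, -102.4, 120.1]
eef_rot: [3.139, -0.004, -0.003]
force: [0.6, -0.4, -0.3]
width: 0.6
gripper_force: 0.0
scene {'near': [(np.float64(2.25), 200), (np.float64(2.35), 151), (np.float64(2.15), 33)], 'far': [(np.float64(2.65), 252), (np.float64(2.75), 79), (np.float64(2.55), 57)], 'left': [(np.float64(2.65), 217), (np.float64(2.55), 47), (np.float64(2.75), 40)], 'right': [(np.float64(1.15), 19), (np.float64(1.05), 16), (np.float64(0.65), 3)]}
wrist {'near': [(np.float64(0.05), 0), (np.float64(0.15), 0), (np.float64(0.25), 0)], 'far': [(np.float64(2.65), 5230), (np.float64(0.85), 734), (np.float64(2.55), 654)], 'left': [(np.float64(0.05), 0), (np.float64(0.15), 0), (np.float64(0.25), 0)], 'right': [(np.float64(1.15), 2157), (np.float64(1.25), 950), (np.float64(0.85), 477)]}
top {'near': [(np.float64(2.25), 202), (np.float64(2.35), 57), (np.float64(2.15), 13)], 'far': [(np.float64(2.65), 424), (np.float64(2.55), 175), (np.float64(2.75), 34)], 'left': [(np.float64(2.65), 290), (np.float64(2.55), 260), (np.float64(2.45), 14)], 'right': [(np.float64(0.05), 0), (np.float64(0.15), 0), (np.float64(0.25), 0)]}
```

```bash
python3 -m pendant '0 0.05 0 0 0 0;0 0.05 0.02 0 0 0;0 0.05 0 0 0 0;0 0.05 0 0 0 0;0 0.05 0 0 0 0;0 0.02 0 0 0 0;0 0 0 0 0 0;0 -0.12 -0.1 0 0 0;0 -0.12 -0.1 0 0 0;0 -0.14 -0.05 0 0 0';python3 -m pendant '-0.1 -0.02 -0.1 0 0 0;-0.12 0 0 0 0 0;0 0 0 0 0 0;0 0 0 0 0 0';python3 ang.py|grep scene; python3 look.py
```

```text
time_s: 23.75
tcp_pos: [576.7, -65.3, 189.6]
eef_rot: [3.141, -0.003, -0.001]
force: [1.8, -0.1, -0.9]
width: 0.1
gripper_force: 0.0
time_s: 24.15
tcp_pos: [509.5, -59.8, 217.4]
eef_rot: [3.141, -0.001, 0.001]
force: [0.5, 0.7, -1.0]
width: 0.0
gripper_force: 0.0
scene {'near': [(np.float64(2.25), 99), (np.float64(2.35), 80), (np.float64(2.15), 34)], 'far': [(np.float64(2.65), 227), (np.float64(2.75), 90), (np.float64(2.55), 72)], 'left': [(np.float64(2.65), 205), (np.float64(2.75), 55), (np.float64(2.55), 47)], 'right': [(np.float64(2.65), 158), (np.float64(2.75), 90), (np.float64(2.55), 76)]}
wrist [576.5 -59.7 399.2]
big_round_top 0.61 [295.  175.7] plane81 [549.2 -39.1  81. ] depth [549.1 -39.   79.4]
big_round_top 0.26 [368.7 174.9] plane81 [ 549.9 -101.3   81. ] depth [ 549.9 -101.2   81.6]
bar_top 0.55 [373.1  99.8] plane81 [ 609.4 -102.8   81. ] depth [ 609.3 -102.6   82.3]
small_round_top 0.69 [366.8 177.9] plane81 [547.4 -99.8  81. ] depth [547.4 -99.7  81.5]
scene [ 995.1  780.7 1602.5]
big_round_top 0.74 [311.  240.8] plane81 [590.8 -11.6  81. ] depth [586.3 -20.3  64.2]
big_round_top 0.46 [315.9 229.9] plane81 [559.5 -36.3  81. ] depth [559.2 -36.9  79.8]
bar_top 0.45 [293.3 219.5] plane81 [ 598.7 -103.1   81. ] depth [ 598.  -104.7   78.2]
small_round_top 0.44 [306.  218.7] plane81 [564.8 -85.6  81. ] depth [561.  -93.3  67.5]
square_top 0.6 [296.9 239.1] plane81 [623.2 -38.2  81. ] depth [620.9 -43.4  71.4]
square_top 0.31 [283.3 136.3] plane81 [ 468.  -400.7   81. ] depth [ 444.4 -453.6   12.9]
top [ 438.2  -15.6 1299.1]
```

View pics/c3.png

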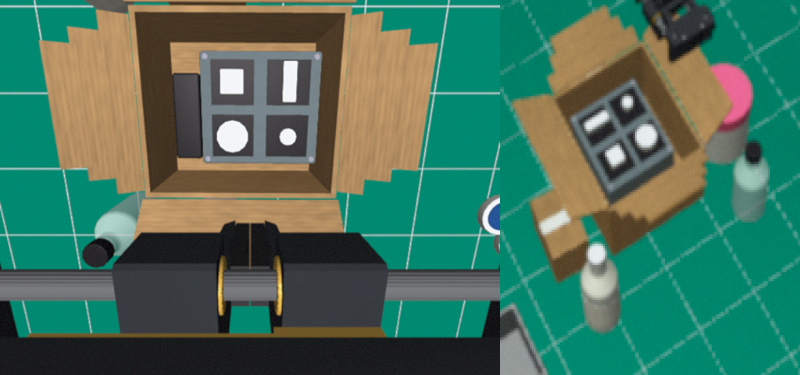

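Run:
```python
from h import *
w=dict(np.load('wrist3.npz'));im=w['color'].min(2)
for off in[0]:
    n,l,st,c=cv2.connectedComponentsWithStats(((im>190)).astype(np.uint8))
    for i in range(1,n):
        if st[i,4]>150:
            p=onplane(w,*c[i],81); P=cloud(w,l==i)
            print(st[i],c[i].round(),p.round(1),np.median(P,0).round(1))
print(ctrl.observe()['tcp_pos'],ctrl.observe()['force'])
# tip height check
P=cloud(w);t=ctrl.observe()['tcp_pos']
m=(abs(P[:,:2]-t[:2])<[12,16]).all(1)&(P[:,2]>t[2]);print(np.percentile(P[m,2]-t[2],[0,1,5,20]))
```

```text
[362  78  19  52 883] [371. 103.] [ 606.7 -101.    81. ] [ 606.8 -101.    81.5]
[282  88  29  32 914] [296. 104.] [606.4 -40.8  81. ] [606.2 -40.9  81.5]
[ 278  154   39   41 1235] [297. 174.] [550.5 -40.8  81. ] [550.6 -40.9  81.4]
[358 165  21  21 339] [368. 175.] [ 550.  -100.8   81. ] [ 549.9 -100.7   81.6]
[618 253  22  47 369] [627. 278.] [ 457.5 -339.5   81. ] [ 431.6 -398.1   12.4]
[509.53248834 -60.27175233 217.08318176] [-0.83773637 -0.18489225  0.46568697]
[34.86708742 36.4014568  40.52079037 51.12081412]
```

```bash
python3 -m pendant '0.137 -0.064 0 0 0 0;0 0 0.14 0 0 0;0 0 0.14 0 0 0;0 0 0.14 0 0 0;0 0 0.11 0 0 0;0 0 0.02 0 0 0;0 0 0 0 0 0;0 0 0 0 0 0';python3 -m pendant '0 0 0.01 0 0 0;0 0 0.01 0 0 0;0 0 0 0 0 0;0 0 0 0 0 0'
```

```text
time_s: 25.85
tcp_pos: [552.1, -41.1, 53.7]
eef_rot: [3.142, -0.003, -0.0]
force: [-0.3, -0.1, -0.1]
width: 0.1
gripper_force: 0.0
time_s: 26.25
tcp_pos: [550.8, -41.1, 46.3]
eef_rot: [3.142, -0.0, -0.0]
force: [-0.3, -0.4, 0.3]
width: 0.4
gripper_force: 0.0
```

```bash
python3 -m pendant '0 0 0.01 0 0 0;0 0 0 0 0 0;0 0 0 0 0 0';python3 -m pendant '0 0 0.007 0 0 0;0 0 0 0 0 0;0 0 0 0 0 0'; python3 -m pendant '0 0 0.004 0 0 0;0 0 0 0 0 0;0 0 0 0 0 0'
```

```text
time_s: 26.55
tcp_pos: [551.0, -41.1, 43.2]
eef_rot: [3.142, -0.001, -0.0]
force: [-0.2, 0.5, 3.1]
width: 0.4
gripper_force: 1.3
time_s: 26.85
tcp_pos: [551.0, -41.1, 41.1]
eef_rot: [3.142, -0.001, -0.0]
force: [1.0, -0.1, 4.6]
width: 0.2
gripper_force: 1.8
time_s: 27.15
tcp_pos: [551.0, -41.1, 39.9]
eef_rot: [3.142, -0.001, -0.0]
force: [1.7, -0.2, 3.9]
width: 0.6
gripper_force: 2.1
```

```bash
python3 -m pendant '0 0 0.005 0 0 0;0 0 0 0 0 0;0 0 0 0 0 0'; python3 -m pendant '0 0 0.004 0 0 0;0 0 0 0 0 0;0 0 0 0 0 0'
```

```text
time_s: 27.45
tcp_pos: [551.0, -41.1, 39.5]
eef_rot: [3.141, -0.001, -0.0]
force: [-3.3, -0.5, 16.9]
width: 0.6
gripper_force: 8.3
time_s: 27.75
tcp_pos: [551.1, -41.1, 39.3]
eef_rot: [3.141, -0.001, -0.0]
force: [-6.0, -0.9, 27.7]
width: 0.6
gripper_force: 13.8
```

```bash
python3 -m pendant '0 0 -0.05 0 0 0;0 0 -0.05 0 0 0;0.063 0.067 0 0 0 0;0.062 0.067 0 0 0 0;0.062 0.066 0 0 0 0;0 0 0 0 0 0;0 0 0.06 0 0 0;0 0 0 0 0 0'
```

```text
time_s: 28.55
tcp_pos: [604.0, -100.1, 47.1]
eef_rot: [-3.141, 0.005, 0.0]
force: [-0.8, -0.4, 0.4]
width: 0.4
gripper_force: 0.0
```

```bash
python3 -m pendant '0.005 0 0.015 0 0 0;0 0 0.012 0 0 0;0 0 0 0 0 0;0 0 0 0 0 0';python3 -m pendant '0 0 0.006 0 0 0;0 0 0 0 0 0;0 0 0 0 0 0'
```

```text
time_s: 28.95
tcp_pos: [608.1, -100.4, 41.3]
eef_rot: [-3.141, 0.0, 0.0]
force: [-1.4, 2.5, 4.3]
width: 0.2
gripper_force: 1.8
time_s: 29.25
tcp_pos: [608.4, -100.6, 39.7]
eef_rot: [-3.141, -0.0, 0.0]
force: [-3.3, 2.7, 6.7]
width: 0.7
gripper_force: 3.4
```

```bash
python3 -m pendant '0 0 0.004 0 0 0;0 0 0 0 0 0;0 0 0 0 0 0';python3 -m pendant '0 0 -0.05 0 0 0;0 0 -0.05 0 0 0;-0.097 0 0 0 0 0;-0.097 0 0 0 0 0;0 0 0 0 0 0;0 0 0.06 0 0 0;0 0 0 0 0 0'
```

```text
time_s: 29.55
tcp_pos: [608.5, -100.7, 39.5]
eef_rot: [-3.141, -0.0, 0.0]
force: [-6.4, 2.2, 16.4]
width: 0.5
gripper_force: 7.9
time_s: 30.25
tcp_pos: [549.6, -101.2, 49.2]
eef_rot: [-3.142, 0.001, -0.0]
force: [-0.1, 0.4, -0.4]
width: 0.7
gripper_force: 0.0
```

```bash
python3 -m pendant '0 0 0.015 0 0 0;0 0 0.013 0 0 0;0 0 0 0 0 0;0 0 0 0 0 0';python3 -m pendant '0 0 0.006 0 0 0;0 0 0 0 0 0;0 0 0.003 0 0 0;0 0 0 0 0 0'
```

```text
time_s: 30.65
tcp_pos: [551.0, -101.2, 42.1]
eef_rot: [3.141, -0.002, -0.0]
force: [-0.2, -1.0, 2.8]
width: 0.1
gripper_force: 1.6
time_s: 31.05
tcp_pos: [551.1, -101.2, 39.6]
eef_rot: [3.141, -0.002, -0.0]
force: [1.4, -0.6, 9.3]
width: 0.5
gripper_force: 4.1
```

Bottomed once more (39.6, like the others); a touch more, then retreat and check.

```bash
python3 -m pendant '0 0 0.004 0 0 0;0 0 0 0 0 0;0 0 0 0 0 0;0 0 -0.05 0 0 0;0 0 -0.1 0 0 0;0 0 -0.14 0 0 0;0 -0.1 -0.14 0 0 0;0 0 -0.14 0 0 0;-0.14 0 0 0 0 0;0 0 0 0 0 0'; python3 -m pendant '0 0 0 0 0 0;0 0 0 0 0 0'; python3 ang.py|grep -v top
python3 - <<'E'
from h import *
for c in('scene','top'):
    s=snap(c)
    for q in['jar','tub','glue','thinner','parcel','palette','sign_letter']:
        r=ctrl.outline_of(c,q)
        if r: print(c,q,r[0]['extent'])
w=snap('wrist','w9.png');np.savez('wrist3.npz',**w)
im=w['color'].min(2);n,l,st,c=cv2.connectedComponentsWithStats((im>190).astype(np.uint8))
for i in range(1,n):
    if st[i,4]>150: print(np.median(cloud(w,l==i),0).round(1))
E
```

```text
time_s: 32.05
tcp_pos: [502.3, -72.0, 206.9]
eef_rot: [3.141, 0.006, -0.0]
force: [-0.4, 0.2, -0.5]
width: 0.0
gripper_force: 0.0
time_s: 32.25
tcp_pos: [508.0, -72.0, 206.9]
eef_rot: [-3.141, 0.001, -0.0]
force: [0.7, -0.6, -0.7]
width: 0.6
gripper_force: 0.0
scene {'near': [(np.float64(2.35), 98), (np.float64(2.25), 89), (np.float64(2.15), 30)], 'far': [(np.float64(2.65), 259), (np.float64(2.55), 69), (np.float64(2.75), 68)], 'left': [(np.float64(2.65), 208), (np.float64(2.75), 48), (np.float64(2.55), 42)], 'right': [(np.float64(2.75), 140), (np.float64(2.85), 96), (np.float64(2.65), 70)]}
wrist {'near': [(np.float64(2.25), 1320), (np.float64(2.35), 228), (np.float64(2.15), 2)], 'far': [(np.float64(0.05), 0), (np.float64(0.15), 0), (np.float64(0.25), 0)], 'left': [(np.float64(2.65), 10684), (np.float64(2.55), 710), (np.float64(2.75), 11)], 'right': [(np.float64(2.75), 9672), (np.float64(2.85), 402), (np.float64(2.65), 27)]}
scene tub [351.2, 195.3, 23.9, 45.8]
scene glue [285.1, 274.4, 17.2, 38.2]
scene thinner [363.2, 231.5, 20.4, 33.6]
scene parcel [254.3, 251.0, 30.8, 42.1]
scene palette [264.8, 118.3, 39.6, 32.4]
scene sign_letter [436.4, 332.4, 51.6, 63.9]
top jar [294.1, 157.4, 74.2, 28.0]
top tub [299.5, 270.4, 27.9, 29.9]
top glue [259.2, 157.8, 23.9, 28.6]
top thinner [265.1, 265.4, 21.0, 20.0]
top parcel [301.5, 155.0, 17.5, 4.2]
top palette [452.3, 252.3, 50.6, 53.1]
top sign_letter [97.7, 261.4, 46.4, 53.2]
[ 699.4 -274.1    1.3]
[ 606.4 -101.    81.5]
[606.4 -41.1  81.5]
[550.6 -40.8  81.5]
[ 550.1 -100.7   81.5]
[ 431.3 -399.2   12.4]
```

View pics/w9.png

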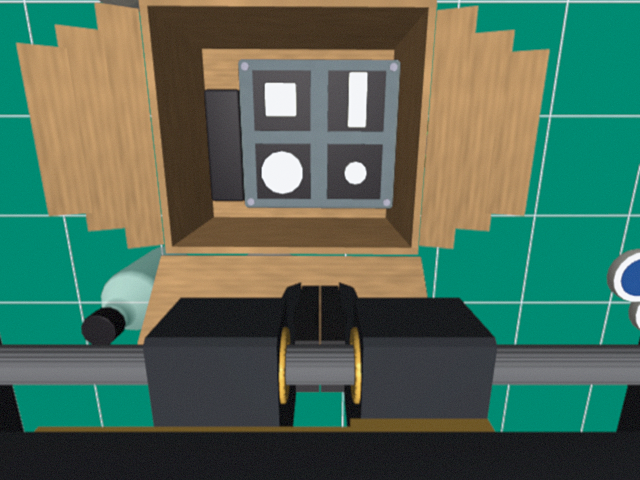

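The picture shows all four flaps folded back, all four keys released (rows 70–190, columns 265–370), and the black adapter in place at (223,145). The tool is clear of everything.

```bash
python3 -c "
from plant import ctrl
print(ctrl.close_job())"
```

```text
the job is handed in; nothing more can be done
None
```

The job is handed in at about 32 s with no verdict returned: all four flaps are folded back (about 2.3–2.8 rad), the large round, bar and small round keys were each pressed to the stop in that order and released, the square key was left alone, and the last pictures showed nothing around the carton disturbed, except that the jar was hidden under a flap and could not be rechecked.

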